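# Tip the plaster mould onto its back and push it up to the fence

### The arm

A 6-joint arm with a two-finger parallel gripper is mounted at the origin on a cart in front of the work surface, level with it; the furniture and walls round the work are solid. World frame = base frame: x ahead of the robot, y to its left, z up, the work surface at z = 0. Lengths are in m, angles in rad, forces in N, time in s.
With the tool pointing down it reaches from about 0.3 to 0.95 m from the base axis. Payload 3.1 kg.
Tool frame: the origin (TCP) lies between the finger pads; the fingertips stand 14 mm ahead of it and the grasp point (between the pads) lies 5 mm behind it; z points along the fingers, y is the line along which they close (so a half turn about z gives the same grasp; the last joint's range is limited). The gripper opens to 85 mm and grips with 20 to 120 N. Pads are 22 mm wide; open, the fingers measure 114 mm over their backs; the gripper's body (76 mm by 85 mm) begins 54 mm behind the grasp point. The pads swing forward as they close: fully open they stand 13 mm farther back than shut.
Start: joints at [-0.07, 0.308, 1.634, -0, 1.2, -0.07], TCP at [0.625, -0, 0.245] pointing down, gripper open.
Joint ranges: [-3.06, 3.06], [-0.79, 1.96], [0.05, 2.63], [-1.19, 4.34], [0.05, 2.64], [-2.94, 2.94]. Speed limits (rad/s): [2.79, 2.79, 3.14, 3.14, 3.14, 3.14].

### API

Orientations are given as a rotation vector (axis times angle).
In Python, from cell import env gives the robot as it stands.
- The arm moves only by the tool apply_moves, never from a script. Its argument "rows" is a list of rows, each a list of 2 entries, a list of its own where there are three numbers: the shift along the tool's x, y, z in m, then the turn, a rotation vector about the tool's x, y, z in rad. A call has 1 to 20 rows; each row is the pose to reach, as a shift and turn from the pose commanded when the call began, along the tool's axes at that moment; what a row does not reach only later rows make up. A row lasts 1/8 s, in which the tool goes at most 62.5 mm and 10.7 degrees, less where a joint would pass 70% of its speed; a pose out of reach is approached as far as the arm can. A call with a gripper value outside its range is refused whole. "grip" is the closure, from -1 (fully open) to 1 (shut), so that 0 is half open, set as the call begins (left out, the last holds). The fingers move at their own pace and stop on an object; the grip force is fixed at half the most. Time passes only in rows, so rows that repeat a pose let the fingers close. It gives the time, the measured TCP pose, the force, the opening and the grip force at its end, in the units of the state.
- env.observe(): the state, without advancing time (a new reading comes with each control period).
- env.camera(name): name is "scene" or "side" or "wrist"; returns the picture (420x560x3 uint8, blue, green, red); there is no depth.
- env.camera_model(name): a dict with "K" (3x3 intrinsics, pixels), "extrinsics" (4x4, takes a point from camera to world coordinates). Camera axes: x right, y down, z forward; pixel columns grow to the right and rows downward; lengths in m; the calibration is good to about 2 mm. A picture is of the moment at which its call begins: read the wrist's pose just before it. camera_model takes no time and is no camera call; for the wrist camera it gives the pose at the moment of the call.
- env.hand_in(): hands the job in; it is judged then, once.
The state is a dict: "clock": time; "joint_pos": joint angles; "qvel": joint speeds; "tau": joint torques, N m; "eef_pos": TCP position; "orientation": TCP orientation; "contact_force": force on the tool from outside, world axes, zero at the start; "torque": the same for the moment, N m; "opening": finger opening in m; "grasp_force": force on a finger pad.
Only numpy, scipy, OpenCV 4.12 (cv2) and the standard library are available. Lean on these libraries where they do the work, as an engineer would, in place of code of your own. Each camera call takes 0.05 s, during which the arm holds its last target. There are 200 camera calls.

### The job

The plaster press mould stands on its long edge on the wooden bench board. Push it over so that it lies on its back on the board, round hollow facing up, then push it along the board until its leading edge sits flush against the wooden fence at the far edge of the board. Only push: do not lift or carry the mould, and leave the clay skull, the squeeze bottle and the water pot standing where they are.

Things in the scene. Friction and masses are not known exactly. Their poses are not given: they have to be found in the camera images.
- mould: White plaster mould block, mm: 120 wide (own y), 110 high (own z), 40 thick (own x, faces at -20 and +20), 0.42 to 0.84 kg, loose; at first it stands on a 120 x 40 edge, z up. Face -x has a round hollow 78 across, 16 deep, and four terracotta spots; it looks roughly to the robot. Plain back +x looks roughly to the fence. Origin: centre of the edge face it stands on. On its back, x points down.
- mould_center (a point): Centre of the mould block. It lies 55 mm above the board when standing, 20 mm when lying flat. Pushed near its top the mould tips about its lower edge and falls over by itself past about 20 degrees.
- mould_corner_l (a point): Point on the upper 120 x 40 mm edge face of the standing mould (own z = 110 mm), in the middle of the thickness, 50 mm to own +y. This edge face becomes the leading one, next to the fence, when the mould lies on its back.
- mould_corner_r (a point): The same, 50 mm to own -y.
- board: Light wooden bench board, fixed to the table, 250 mm (own x, -125 to +125 mm) by 190 mm (own y), top 12 mm above the table. Along its far edge runs a darker wooden fence 30 mm thick, 190 long, rising 30 above the board's top. Origin: centre of the board's underside, on the table; own x points to the fence at right angles to it, z up.
- fence_mid (a point): Middle of the fence's inner face (the face towards the mould), at own x = 95 mm of the board, 15 mm above the board's top.
- clay_skull: Small fragile hand-modelled skull of pale clay, 83 x 56 x 59 mm, loose, on the table left of the board. Origin: centre of its underside.
- slip_bottle: White squeeze bottle with a red nozzle, 41 mm across, 112 mm tall, loose, standing on the table right of the board. Origin: centre of its underside.
- water_pot: Speckled glazed pot, 68 mm across, 63 mm tall, loose, standing on the table right of the near end of the board. Origin: centre of its underside.

How it is judged:
By the outcome, as a careful person would: the job done as asked, in the order asked, and still so for the second after the job is handed in, with the robot touching nothing.
It also fails if it takes over 42 s, if anything falls off the work surface, if the arm or the gripper's body presses on something with over 40 N, if the wrist force passes 120 N, or if a joint passes its speed limit or range.

## Working session

There is one attempt and no reset: what is moved stays moved. The work goes in short steps, Python scripts to look and compute and a tool call to move; the robot and the scene stay as the last step left them, time stands still between calls to the robot, and variables do not carry over. Pictures are saved under pics/ and viewed, at most 12 in all, crops included, and the job is handed in when it is done.

Besides the shell and the picture viewer there is one more tool, called after "Call:" as name(argument=value, ...), one argument or row to a line, values as JSON. apply_moves: Moves the arm, as the interface text tells. Its arguments: {"type":"object","properties":{"rows":{"type":"array","items":{"type":"array"}},"grip":{"type":"number"}},"required":["rows"]}

```bash
mkdir -p pics && python3 - <<'E'
from cell import env
import cv2,numpy as np
for n in("scene","side"):
    im=env.camera(n); cv2.imwrite(f"pics/{n}0.png",im)
    m=env.camera_model(n); print(n,np.round(m["K"],1).tolist(),np.round(m["extrinsics"],3).tolist())
s=env.observe(); print(s["clock"],s["eef_pos"],s["orientation"],s["contact_force"],s["opening"])
E
```

```text
scene [[430.1, 0.0, 278.4], [0.0, 430.1, 212.0], [0.0, 0.0, 1.0]] [[0.286, 0.494, -0.821, 1.323], [0.958, -0.157, 0.239, -0.41], [-0.011, -0.855, -0.518, 0.538], [0.0, 0.0, 0.0, 1.0]]
side [[422.6, 0.0, 280.2], [0.0, 422.6, 212.5], [0.0, 0.0, 1.0]] [[-0.926, -0.2, 0.319, 0.306], [-0.377, 0.484, -0.79, 0.5], [0.004, -0.852, -0.524, 0.593], [0.0, 0.0, 0.0, 1.0]]
0.1 [6.24302369e-01 3.51676218e-05 2.44190690e-01] [-2.22035510e+00 -2.22032462e+00  2.07762290e-03] [-0.55393561 -0.97027588 -0.10211507] 0.08547618541335408
```

View pics/scene0.png

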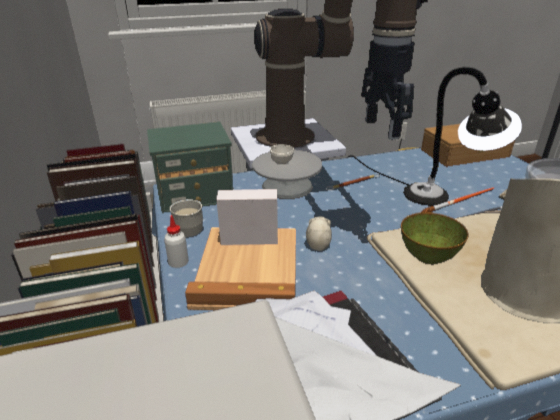

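View pics/side0.png

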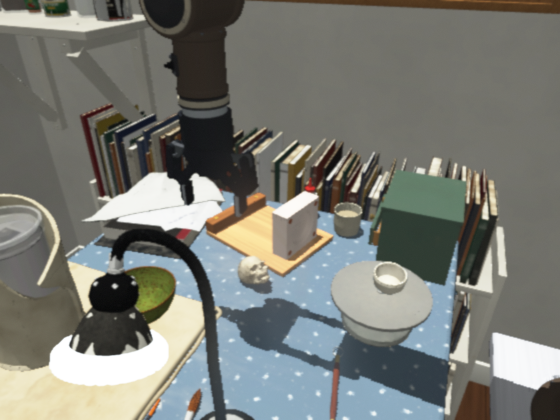

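The scene view shows the mould at about (218–278, 190–245) on the board, with the fence at about (190–297, 283–305), the bottle at (176,245), the pot at (187,217) and the skull at (318,235). I'll zoom both views to get exact corners.

```bash
python3 - <<'E'
import cv2,numpy as np
a=cv2.imread("pics/scene0.png")[180:310,155:340]; b=cv2.imread("pics/side0.png")[180:300,195:375]
f=lambda i:cv2.resize(i,None,fx=4.3,fy=4.3,interpolation=cv2.INTER_CUBIC)
def grid(i,x0,y0):
    o=f(i)
    for x in range(x0-x0%20+20,x0+i.shape[1],20): cv2.putText(o,str(x),(int((x-x0)*4.3),10),0,.35,(0,0,255));cv2.line(o,(int((x-x0)*4.3),12),(int((x-x0)*4.3),o.shape[0]),(0,0,255) if 0 else (255,0,255),1)
    for y in range(y0-y0%20+20,y0+i.shape[0],20): cv2.putText(o,str(y),(0,int((y-y0)*4.3)),0,.35,(0,0,255));cv2.line(o,(0,int((y-y0)*4.3)),(o.shape[1],int((y-y0)*4.3)),(255,0,255),1)
    return o
cv2.imwrite("pics/a.png",grid(a,155,180)); cv2.imwrite("pics/b.png",grid(b,195,180))
E
```

```text
(no output)
```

View pics/a.png

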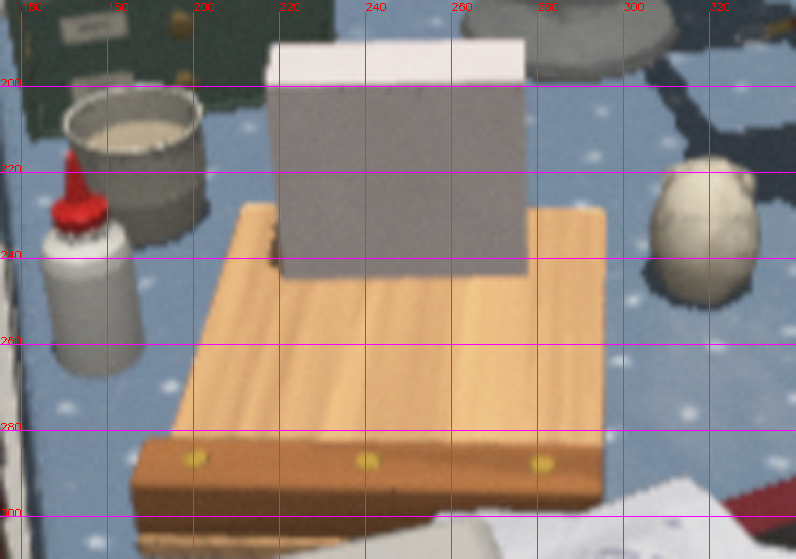

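View pics/b.png

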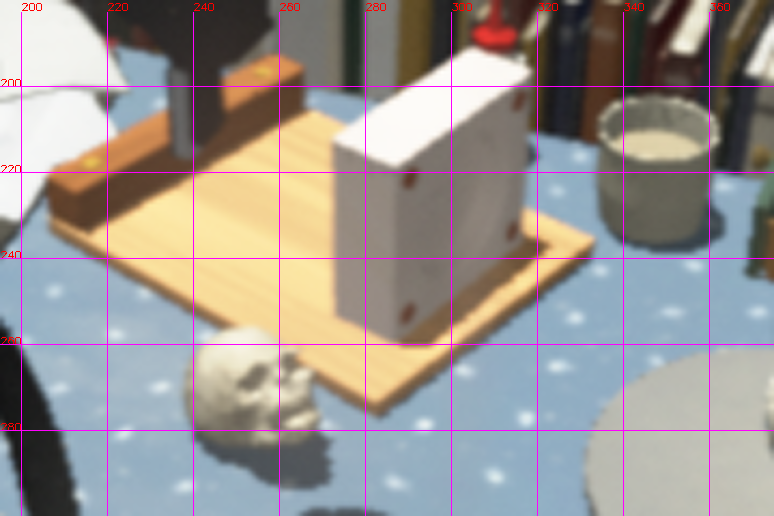

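The crops show clear mould top-face corners, a visible back bottom edge, the board's near corners and the inner top edge of the fence. Next I cast rays through these.

```bash
cat > h.py <<'E'
from cell import env
import numpy as np,cv2
def ray(n,p,z,m=None):
    m=m or env.camera_model(n); K=np.array(m["K"]);E=np.array(m["extrinsics"])
    d=E[:3,:3]@np.linalg.solve(K,[p[0],p[1],1]); o=E[:3,3]; return o+d*(z-o[2])/d[2]
E
python3 - <<'E'
from h import *
P={"scene":[("top front R",217.3,190.2,.122),("top front L",277.1,189.1,.122),("top back R",217.1,200,.122),("top back L",277.3,198.8,.122),("bot back R",221,244.4,.012),("bot back L",277.8,243.5,.012),("board nearR",211.5,227.2,.012),("board nearL",295.9,228.4,.012),("fence R",188.7,282.1,.042),("fence L",295.5,283.7,.042),("bottle base",177,266,0),("pot base",188,236,0),("skull base",319,250,0),("skull nearL edge",306,240,0)],
"side":[("top back L",272.4,213,.122),("top front L",289.2,218.6,.122),("top front R",318.3,196.7,.122),("top back R",305.2,190.9,.122),("bot back L",273.4,253.3,.012),("bot front L",288.7,259.5,.012),("board nearL",283.1,274.9,.012),("board nearR",333.4,235.8,.012),("fence L",212.4,225.3,.042),("fence R",265.5,195.8,.042),("skull",255,282,0),("pot",350,238,0)]}
for n in P:
    for k,u,v,z in P[n]: print(n,k,np.round(ray(n,(u,v),z)*1000,0)[:2])
E
```

```text
scene top front R [ 543. -312.]
scene top front L [ 576. -194.]
scene top back R [ 583. -319.]
scene top back L [ 615. -205.]
scene bot back R [ 579. -320.]
scene bot back L [ 612. -205.]
scene board nearR [ 507. -328.]
scene board nearL [ 568. -150.]
scene fence R [ 717. -400.]
scene fence L [ 777. -221.]
scene bottle base [ 609. -415.]
scene pot base [ 508. -382.]
scene skull base [ 644. -124.]
scene skull nearL edge [ 601. -138.]
side top back L [ 607. -202.]
side top front L [ 566. -195.]
side top front R [ 539. -306.]
side top back R [ 575. -321.]
side bot back L [ 607. -206.]
side bot front L [ 567. -198.]
side board nearL [ 559. -145.]
side board nearR [ 501. -326.]
side fence L [ 768. -216.]
side fence R [ 709. -394.]
side skull [ 611. -114.]
side pot [ 465. -349.]
```

Call:
apply_moves(
  rows=[
    [[-0.03,-0.014,0],[0,0,-0.163]],
    [[-0.06,-0.028,0],[0,0,-0.326]],
    [[-0.09,-0.041,0],[0,0,-0.489]],
    [[-0.12,-0.055,0],[0,0,-0.652]],
    [[-0.15,-0.068,0],[0,0,-0.815]],
    [[-0.18,-0.082,0],[0,0,-0.978]],
    [[-0.21,-0.096,0],[0,0,-1.141]],
    [[-0.241,-0.11,0],[0,0,-1.304]],
    [[-0.241,-0.11,0],[0,0,-1.304]],
    [[-0.241,-0.11,0],[0,0,-1.304]],
  ],
  grip=-1,
)

```text
clock: 1.35
eef_pos: [0.5149, -0.2405, 0.2449]
orientation: [-0.421, -3.113, -0.002]
contact_force: [0.9, 0.1, 0.5]
opening: 0.0851
grasp_force: 0.0
```

```bash
python3 - <<'E'
from h import *
s=env.observe();print(s["eef_pos"],s["orientation"],s["joint_pos"],s["clock"])
from scipy.spatial.transform import Rotation as R
print(R.from_rotvec(s["orientation"]).as_matrix().round(3))
for k,p in dict(wheelfront=(287,195),boxR=(232,203),boxL=(162,208)).items(): print(k,ray("scene",p,0).round(3))
im=env.camera("scene"); cv2.imwrite("pics/s1.png",im[0:330,120:400])
w=env.camera("wrist"); cv2.imwrite("pics/w1.png",w)
E
```

```text
[ 0.51489269 -0.24053764  0.24485985] [-4.20543199e-01 -3.11269870e+00 -1.53244500e-03] [-5.14014302e-01  2.00765335e-01  1.76944353e+00  7.36712142e-04
  1.17231506e+00 -1.81651182e+00] 1.35
[[-0.964  0.265 -0.   ]
 [ 0.265  0.964  0.001]
 [ 0.001  0.001 -1.   ]]
wheelfront [ 0.396 -0.116  0.   ]
boxR [ 0.393 -0.26   0.   ]
boxL [ 0.365 -0.43   0.   ]
```

View pics/w1.png

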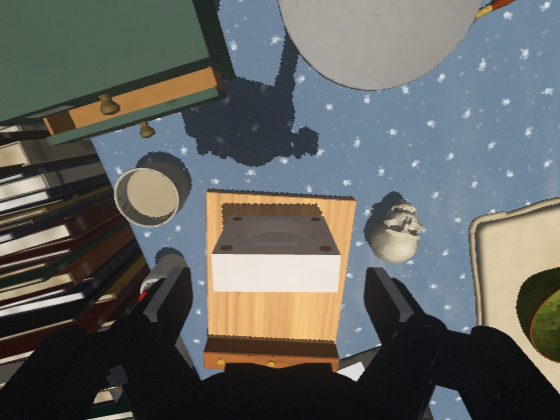

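The wrist view shows the mould's top face at about (213–341, 254–293), centred on the board, with the near board corners at (208,190) and (355,199). Everything around it is standing, and the pot and skull are well to the sides.

```bash
python3 - <<'E'
from h import *
w=cv2.imread("pics/w1.png"); m=env.camera_model("wrist")
g=w.min(2).astype(np.uint8); mask=((g>200)*255).astype(np.uint8); mask[:230]=0; mask[310:]=0; mask[:,:190]=0; mask[:,360:]=0
c=max(cv2.findContours(mask,0,2)[0],key=cv2.contourArea); print(cv2.contourArea(c),cv2.minAreaRect(c))
q=cv2.approxPolyDP(c,6,True)[:,0]
for p in q: print(p,(ray("wrist",p,.122,m)*1000).round()[:2])
for k,p,z in [("nearR",(208,190),.012),("nearL",(355,199),.012),("fenceR",(205,345),.042),("fenceL",(338,349),.042)]: print(k,(ray("wrist",p,z,m)*1000).round()[:2])
E
```

```text
4464.5 ((275.37066650390625, 272.8399353027344), (127.08789825439453, 36.867549896240234), 0.535459041595459)
[212 254] [ 544. -311.]
[214 290] [ 581. -322.]
[337 288] [ 610. -206.]
[339 255] [ 576. -197.]
nearR [ 505. -327.]
nearL [ 564. -153.]
fenceR [ 705. -394.]
fenceL [ 759. -220.]
```

Call:
apply_moves(
  rows=[
    [[0,0,0.035],[0,0,0]],
    [[0,0,0.07],[0,0,0]],
    [[0,0,0.105],[0,0,0]],
    [[0,0,0.138],[0,0,0]],
    [[-0.01,0,0.138],[0,0,0]],
    [[-0.02,0,0.138],[0,0,0]],
    [[-0.026,0,0.138],[0,0,0]],
    [[-0.026,0,0.138],[0,0,0]],
  ],
)

```text
clock: 2.45
eef_pos: [0.5418, -0.2486, 0.1089]
orientation: [0.417, 3.111, -0.002]
contact_force: [0.5, -0.2, -0.8]
opening: 0.0855
grasp_force: 0.0
```

Call:
apply_moves(
  rows=[
    [[-0.004,0,0],[0,0,0]],
    [[-0.008,0,0],[0,0,0]],
    [[-0.012,0,0],[0,0,0]],
    [[-0.016,0,0],[0,0,0]],
    [[-0.02,0,0],[0,0,0]],
  ],
)

```text
clock: 3.08
eef_pos: [0.5596, -0.2533, 0.1073]
orientation: [-0.418, -3.114, 0.0]
contact_force: [0.3, 0.5, 0.7]
opening: 0.0854
grasp_force: 0.6
```

```bash
python3 - <<'E'
from h import *
im=env.camera("side"); cv2.imwrite("pics/s2.png",cv2.resize(im[100:300,150:400],None,fx=3,fy=3))
E
```

```text
(no output)
```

View pics/s2.png

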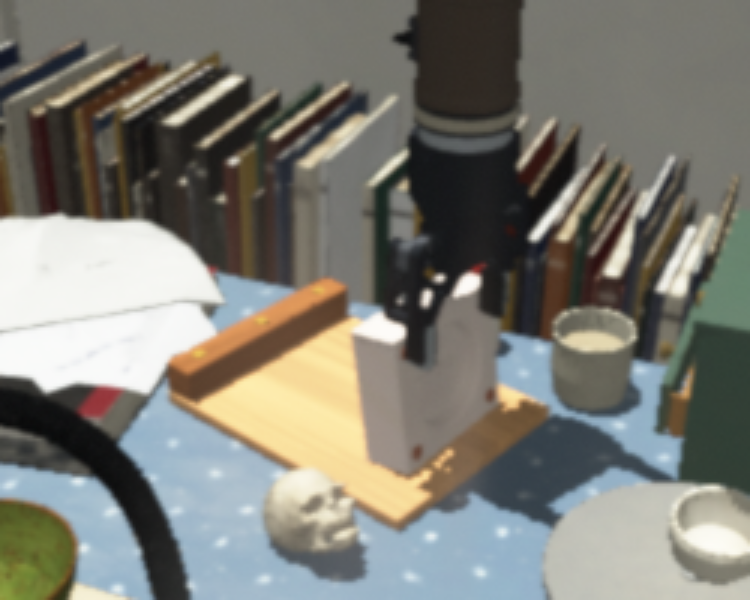

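The mould has begun tipping: its top leans towards the fence and its lower front edge, at zoomed (410,470), is lifting. The fingers rest on the upper face. I'll keep pushing at the same height.

Call:
apply_moves(
  rows=[
    [[-0.004,0,0],[0,0,0]],
    [[-0.008,0,0],[0,0,0]],
    [[-0.012,0,0],[0,0,0]],
    [[-0.016,0,0],[0,0,0]],
    [[-0.02,0,0],[0,0,0]],
    [[-0.024,0,0],[0,0,0]],
    [[-0.028,0,0],[0,0,0]],
    [[-0.032,0,0],[0,0,0]],
    [[-0.036,0,0],[0,0,0]],
    [[-0.036,0,0],[0,0,0]],
    [[-0.036,0,0],[0,0,0]],
    [[-0.036,0,0],[0,0,0]],
  ],
)

```text
clock: 4.62
eef_pos: [0.5939, -0.2626, 0.1072]
orientation: [-0.418, -3.113, -0.0]
contact_force: [0.1, 0.1, 0.7]
opening: 0.0853
grasp_force: 0.0
```

```bash
python3 - <<'E'
from h import *
im=env.camera("side"); a=cv2.resize(im[100:300,150:400],None,fx=2,fy=2)
im2=env.camera("scene"); b=cv2.resize(im2[140:340,150:300],None,fx=2,fy=2)
cv2.imwrite("pics/s3.png",np.hstack([a,b]));cv2.imwrite("pics/side3.png",im);cv2.imwrite("pics/scene3.png",im2)
E
```

```text
(no output)
```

View pics/s3.png

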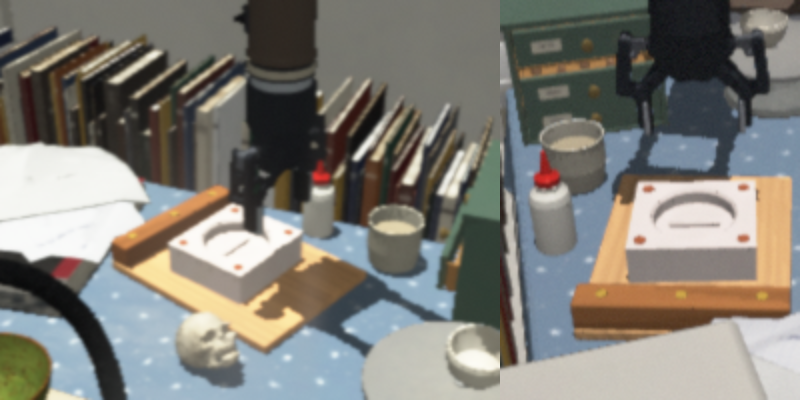

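The mould now lies on its back with the hollow up. In the scene view its top corners are at about (214,264), (278,262), (218,230) and (275,229), and everything else is standing. I'll measure the trailing edge and the remaining gap.

```bash
python3 - <<'E'
from h import *
im=cv2.imread("pics/scene3.png"); sub=im[220:272,205:290].astype(int)
mask=((sub.min(2)>185)*255).astype(np.uint8)
c=max(cv2.findContours(mask,0,2)[0],key=cv2.contourArea); h=cv2.convexHull(c)
q=cv2.approxPolyDP(h,4,True)[:,0]+[205,220]
P=[ray("scene",p,.052)[:2] for p in q]
d=np.array([.949,-.316]);w=np.array([.316,.949]);F=np.array([.743,-.307])
for p,x in zip(q,P): print(p,(x*1000).round(),"board rel fence x,y",((x-F)@d*1000).round(),((x-F)@w*1000).round())
print("fence scene",[(ray("scene",p,.042)[:2]*1000).round() for p in((188.7,282.1),(295.5,283.7))])
E
```

```text
[277 231] [ 623. -209.] board rel fence x,y -144.0 55.0
[277 262] [ 721. -238.] board rel fence x,y -42.0 58.0
[213 263] [ 689. -351.] board rel fence x,y -37.0 -59.0
[220 231] [ 588. -320.] board rel fence x,y -143.0 -62.0
fence scene [array([ 717., -400.]), array([ 777., -221.])]
```

Call:
apply_moves(
  rows=[
    [[0.018,0.002,0],[0,0,0.025]],
    [[0.035,0.004,0],[0,0,0.05]],
    [[0.035,0.004,0.025],[0,0,0.05]],
    [[0.035,0.004,0.05],[0,0,0.05]],
    [[0.035,0.004,0.065],[0,0,0.05]],
    [[0.035,0.004,0.075],[0,0,0.05]],
    [[0.035,0.004,0.075],[0,0,0.05]],
  ],
)

```text
clock: 5.6
eef_pos: [0.5611, -0.2494, 0.0317]
orientation: [-0.495, -3.101, -0.001]
contact_force: [-0.2, 0.2, -0.1]
opening: 0.0853
grasp_force: 0.0
```

Call:
apply_moves(
  rows=[
    [[-0.008,0,0],[0,0,0]],
    [[-0.016,0,0],[0,0,0]],
    [[-0.021,0,0],[0,0,0]],
    [[-0.025,0,0],[0,0,0]],
    [[-0.029,0,0],[0,0,0]],
    [[-0.033,0,0],[0,0,0]],
    [[-0.037,0,0],[0,0,0]],
    [[-0.041,0,0],[0,0,0]],
    [[-0.045,0,0],[0,0,0]],
    [[-0.049,0,0],[0,0,0]],
    [[-0.053,0,0],[0,0,0]],
    [[-0.056,0,0],[0,0,0]],
  ],
)

```text
clock: 7.1
eef_pos: [0.6119, -0.2659, 0.0315]
orientation: [-0.495, -3.095, -0.003]
contact_force: [-5.8, 2.1, 3.6]
opening: 0.0853
grasp_force: 3.2
```

```bash
python3 - <<'E'
from h import *
s=env.observe(); p=s["eef_pos"][:2]; d=np.array([.949,-.316]); print((p-[.743,-.307])@d, s["contact_force"])
w=env.camera("wrist"); a=env.camera("scene"); cv2.imwrite("pics/c4.png",np.hstack([cv2.resize(w,(480,360)),cv2.resize(a[190:310,180:300],(320,320)).repeat(1,0) if 0 else cv2.copyMakeBorder(cv2.resize(a[190:310,180:300],(320,320)),0,40,0,0,0)]))
E
```

```text
-0.13736326834871931 [-5.77671006  2.11781148  3.58100279]
```

View pics/c4.png

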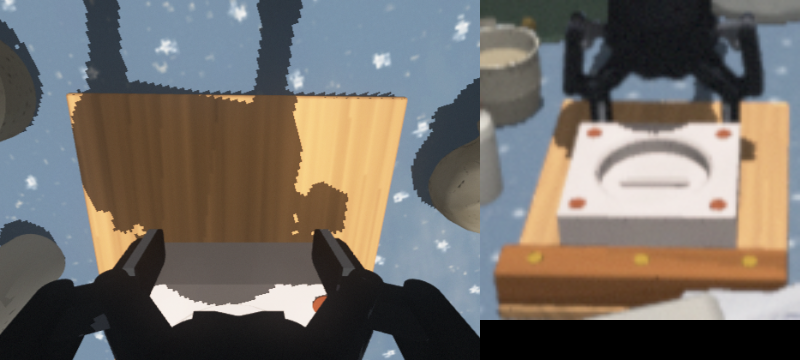

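Both fingertips are pushing squarely on the trailing face with about 6 N, and the leading edge is about 15 mm from the fence. I'll go on slowly.

Call:
apply_moves(
  rows=[
    [[-0.003,0,0],[0,0,0]],
    [[-0.006,0,0],[0,0,0]],
    [[-0.009,0,0],[0,0,0]],
    [[-0.011,0,0],[0,0,0]],
  ],
)

```text
clock: 7.7
eef_pos: [0.6232, -0.2696, 0.0315]
orientation: [-0.495, -3.098, -0.002]
contact_force: [-5.0, 1.0, 2.9]
opening: 0.0851
grasp_force: 2.8
```

Call:
apply_moves(
  rows=[
    [[-0.001,0,0],[0,0,0]],
    [[-0.002,0,0],[0,0,0]],
  ],
)

```text
clock: 7.95
eef_pos: [0.6252, -0.2703, 0.0315]
orientation: [-0.495, -3.098, -0.002]
contact_force: [-5.1, 1.4, 1.9]
opening: 0.0854
grasp_force: 2.6
```

Call:
apply_moves(
  rows=[
    [[-0.001,0,0],[0,0,0]],
    [[-0.002,0,0],[0,0,0]],
  ],
)

```text
clock: 8.2
eef_pos: [0.6271, -0.271, 0.0315]
orientation: [-0.495, -3.098, -0.002]
contact_force: [-4.8, 1.5, 2.6]
opening: 0.0851
grasp_force: 2.6
```

Call:
apply_moves(
  rows=[
    [[-0.001,0,0],[0,0,0]],
    [[-0.002,0,0],[0,0,0]],
  ],
)

```text
clock: 8.45
eef_pos: [0.6283, -0.2713, 0.0315]
orientation: [-0.495, -3.096, -0.002]
contact_force: [-7.8, 2.1, 4.2]
opening: 0.0852
grasp_force: 4.1
```

Call:
apply_moves(
  rows=[
    [[-0.001,0,0],[0,0,0]],
    [[-0.002,0,0],[0,0,0]],
  ],
)

```text
clock: 8.7
eef_pos: [0.6283, -0.2713, 0.0315]
orientation: [-0.494, -3.091, -0.004]
contact_force: [-12.9, 3.9, 9.5]
opening: 0.0854
grasp_force: 6.5
```

```bash
python3 - <<'E'
from h import *
s=env.observe(); print(s["eef_pos"],s["contact_force"],s["torque"])
a=env.camera("scene"); cv2.imwrite("pics/c5.png",cv2.resize(a[210:310,180:305],None,fx=6,fy=6,interpolation=cv2.INTER_CUBIC))
E
```

```text
[ 0.62829407 -0.27132807  0.03149296] [-12.89689702   3.91023182   9.47244133] [ 0.45872848  1.74440721 -0.18280848]
```

View pics/c5.png

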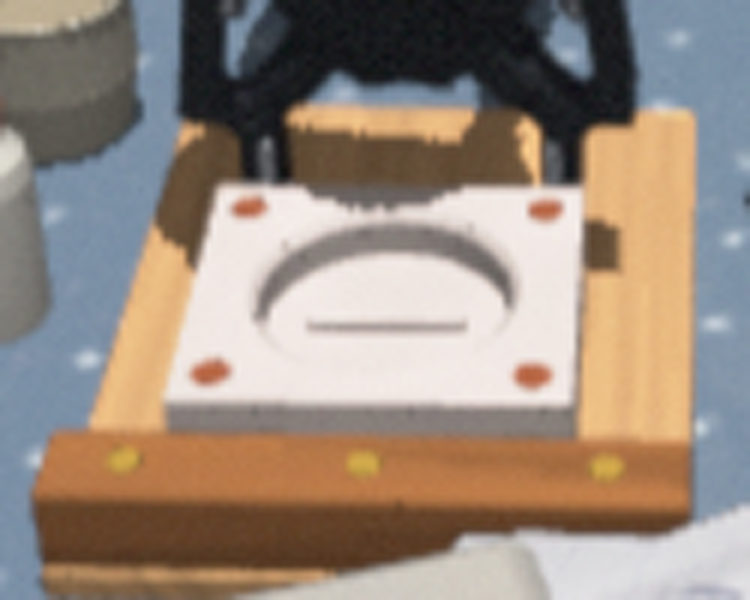

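Contact: the motion has stopped, the force is rising to about 13 N, and only the 10 mm of mould above the fence is visible. I'll seat it slightly more firmly, then retract and check that it is flush.

Call:
apply_moves(
  rows=[
    [[-0.001,0,0],[0,0,0]],
    [[-0.002,0,0],[0,0,0]],
    [[-0.003,0,0],[0,0,0]],
    [[-0.003,0,0],[0,0,0]],
  ],
)

```text
clock: 9.25
eef_pos: [0.6283, -0.2713, 0.0315]
orientation: [-0.493, -3.084, -0.006]
contact_force: [-17.7, 5.8, 14.0]
opening: 0.0853
grasp_force: 9.3
```

Call:
apply_moves(
  rows=[
    [[0.004,0,0],[0,0,0]],
    [[0.01,0,0],[0,0,0]],
    [[0.025,0,0],[0,0,0]],
    [[0.04,0,0],[0,0,0]],
    [[0.05,0,-0.03],[0,0,0]],
    [[0.05,0,-0.07],[0,0,0]],
    [[0.05,0,-0.12],[0,0,0]],
    [[0.05,0,-0.17],[0,0,0]],
    [[0.05,0,-0.22],[0,0,0]],
    [[0.05,0,-0.25],[0,0,0]],
    [[0.05,0,-0.25],[0,0,0]],
    [[0.05,0,-0.25],[0,0,0]],
  ],
)

```text
clock: 10.75
eef_pos: [0.5877, -0.2581, 0.2811]
orientation: [-0.495, -3.102, -0.0]
contact_force: [-0.3, 0.3, -0.4]
opening: 0.0856
grasp_force: 0.0
```

```bash
python3 - <<'E'
from h import *
m=env.camera_model("wrist"); w=env.camera("wrist"); cv2.imwrite("pics/w6.png",w); a=env.camera("scene"); cv2.imwrite("pics/scene6.png",a)
np.save("m6.npy",m,allow_pickle=True)
c1=cv2.resize(w[150:400,150:410],None,fx=2,fy=2); c2=cv2.resize(a[215:310,225-45:305],None,fx=2.2,fy=5)
# fence inner top edge (z=.042) vs mould lead top edge (z=.052) in scene, from column scans
g=a.astype(int)
for name,cols in (("mould",range(214,272,4)),("fence",range(214,292,4))):
    pts=[]
    for u in cols:
        col=g[:,u]
        if name=="mould": r=max(v for v in range(240,285) if col[v].min()>185)+.5; z=.052
        else:
            r=min(v for v in range(272,295) if col[v][2]-col[v][0]>70 and col[v][2]<215 and col[v+2][2]-col[v+2][0]>70)-.0; z=.042
        pts.append(ray("scene",(u,r),z)[:2])
    p=np.array(pts); k=np.polyfit(p[:,1],p[:,0],1); print(name,np.degrees(np.arctan(k[0])).round(2),"x at y=-.30",np.polyval(k,-.3).round(4),"res",(p[:,0]-np.polyval(k,p[:,1])).std().round(4))
E
```

```text
mould 17.41 x at y=-.30 0.7449 res 0.0
fence 17.55 x at y=-.30 0.7506 res 0.0011
```

View pics/w6.png

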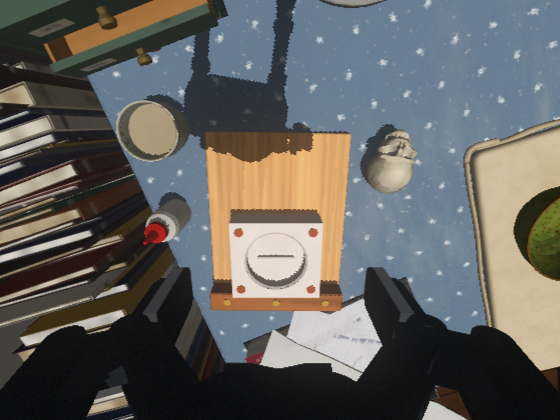

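The wrist view shows the mould flat and parallel against the fence, with the pot, bottle and skull standing. One close check of the joint.

```bash
python3 - <<'E'
from h import *
s=env.camera("side"); a=cv2.imread("pics/scene6.png")
f=lambda i:cv2.resize(i,(400,400),interpolation=cv2.INTER_CUBIC)
cv2.imwrite("pics/c7.png",np.hstack([f(s[185:255,200:290]),f(a[240:305,205:290])]))
E
```

```text
(no output)
```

View pics/c7.png

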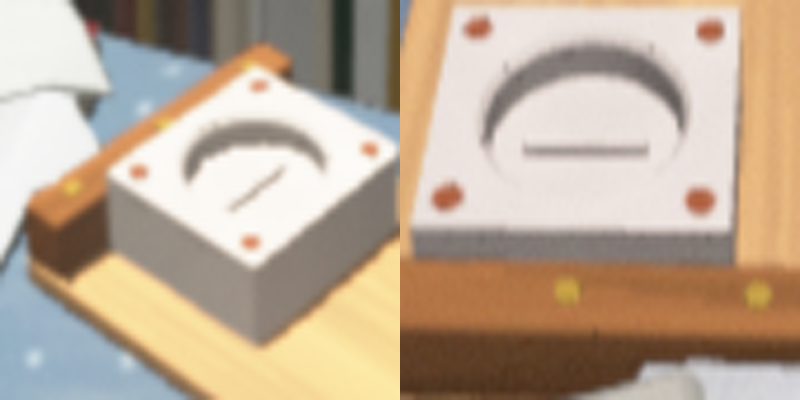

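The side view shows no board between the mould's leading face and the fence. The scene view shows an even strip along the edge, so the mould is flush.

```bash
python3 -c "
from cell import env
print(env.hand_in())"
```

```text
the job is handed in; nothing more can be done
None
```

The mould lies on its back, hollow up, with its leading edge against the fence as far as the force readings and camera views show; the skull, bottle and pot stand untouched, and the job was handed in at about 11 s.

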